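Lock out the irrigation manifold, find the loose bolt and hold its cap open

ROBOT

A 7-joint arm with a two-finger parallel gripper is mounted at the origin on the work surface. World frame = base frame: x ahead of the robot, y to its left, z up, the work surface at z = 0. Lengths are in m, angles in rad, forces in N, time in s.
With the tool pointing down it reaches from about 0.4 to 0.875 m from the base axis. Payload 6.5 kg.
Tool frame: the origin (TCP) lies midway between the tips of the shut fingers; the grasp point (between the pads) lies robot.pinch_z behind it (robot.pinch_z is the distance from the TCP to the grasp point, in m); z points along the fingers, y is the line along which they close (so a half turn about z gives the same grasp; the last joint's range is limited). The gripper opens to 85 mm and grips with 20 to 120 N. Pads are 22 mm wide; open, the fingers measure 114 mm over their backs; the gripper's body (76 mm by 85 mm) begins 54 mm behind the grasp point. The pads swing forward as they close: fully open they stand 13 mm farther back than shut.
Start: joints at [1.283, 0.536, -0.004, 1.538, 0.003, 1.067, -0.071], TCP at [0.143, -0.634, 0.231] pointing down, gripper open.
Joint ranges: [-2.7, 2.7], [-0.37, 2.16], [-1.27, 1.26], [0.24, 2.4], [-1.31, 4.45], [0.19, 1.91], [-2.76, 2.76]. Speed limits (rad/s): [2.39, 2.39, 3.14, 3.14, 3.14, 3.14, 3.14].

INTERFACE

Orientations are given as a unit quaternion [w, x, y, z].
In Python, from cell import robot gives the robot as it stands.
- The arm moves only by the tool send_rows, never from a script. Its argument "targets" is a list of rows, each a list of 3 entries, a list of its own where there are three numbers: the closure, from 0 (fully open) to 1 (shut), then the shift along the tool's x, y, z as a fraction of full scale, then the turn, a rotation vector about the tool's x, y, z as a fraction of full scale. In form: [[jaw, [dx, dy, dz], [ax, ay, az]], ...]. A call has 1 to 8 rows; each row shifts and turns the commanded pose from where the row before left it, along the tool's axes as they then stand; what a row does not reach is not made up. Full scale, the value 1, is 20 mm for a shift and 5 degrees for a turn. A row lasts 1/12 s, in which the tool goes at most 41.7 mm and 7.16 degrees, less where a joint would pass 70% of its speed; a pose out of reach is approached as far as the arm can. A call with a number of a shift or a turn outside -1 to 1 is refused whole. A call with a gripper value outside its range is refused whole. The fingers move at their own pace and stop on an object; "force" is the grip in N (left out, the last holds). Time passes only in rows, so rows that do not move let the fingers close. It gives the time, the measured TCP pose, the force, the opening and the grip force at its end, in the units of the state.
- robot.observe(): the state, without advancing time (a new reading comes with each control period).
- robot.grab_frame(name): name is "scene" or "top" or "wrist"; returns the picture (384x512x3 uint8, red, green, blue); there is no depth.
- robot.get_calibration(name): a dict with "K" (3x3 intrinsics, pixels), "view" (4x4, takes a point from world to camera coordinates). Camera axes: x right, y down, z forward; pixel columns grow to the right and rows downward; lengths in m; the calibration is good to about 2 mm. A picture is of the moment at which its call begins: read the wrist's pose just before it. get_calibration takes no time and is no camera call; for the wrist camera it gives the pose at the moment of the call.
- robot.sign_off(): hands the job in; it is judged then, once.
The state is a dict: "time": time; "joint_positions": joint angles; "qd": joint speeds; "effort": joint torques, N m; "ee_pos": TCP position; "ee_rot": TCP orientation; "ft_force": force on the tool from outside, world axes, zero at the start; "torque": the same for the moment, N m; "finger_gap": opening from 0.0 (shut) to 1.0 (fully open); "gripper_force": force on a finger pad.
Only numpy, scipy, OpenCV 4.12 (cv2) and the standard library are available. Lean on these libraries where they do the work, as an engineer would, in place of code of your own. Each camera call takes 0.05 s, during which the arm holds its last target. There are 200 camera calls.

TASK

Lock the water off first: take the steel pin from its wooden stand and put it through the lock eye at the left end of the irrigation manifold, all the way down to its collar. Then tap the three bolt heads from above, one after another, until you find the loose one, which drops and stays down, and only then lift the cap behind that bolt to about 45 degrees and finish while holding it open there, so that a colleague can fit a new nut. Leave the other two caps shut, and do not disturb the seedling tray, the pot or the brush.

Things in the scene. Friction and masses are not known exactly. Their poses are not given: they have to be found in the camera images.
- lock_eye (a point): centre of the lock eye, on the top face of its plate: a 12 mm vertical through-hole in a level steel plate 50 x 50 x 8 mm, its top 65 mm above the bench with nothing under the hole, at the left end of the grey manifold box. z up; its axes are the manifold's.
- manifold: fixed grey plastic irrigation manifold box, 170 (x) x 300 (y) x 60 mm high; origin under its centre at bench level; x points away from the robot, y to its left along the row, z up; it stands turned by up to 15 degrees. On its 60 mm high deck are three stations 100 mm apart along y: a (y = -100 mm), b (middle), c (y = +100 mm), each with a steel bolt (x = -55 mm) and, behind it, a black hinged cap. The lock eye is 185 mm along +y from its centre.
- pin: loose steel lock pin, 80 g, standing upright in a wooden stand (60 x 60 mm, 65 mm high, fixed). Origin at the centre of the underside of its collar; z up along the pin. Shank 8 mm diameter, 53 mm long below the collar (last 8 mm tapered); collar 22 mm diameter, 4 mm thick; above it a round grip 16 mm diameter, 40 mm high. At the start the collar rests on the stand.
- pin_grip (a point): on the pin's axis, 26 mm above the collar's underside: a good height to grip it
- bolt_a (a joint): how far the right bolt has sunk, m: 0 standing proud, at most 0.008. A sound bolt gives less than 2 mm when tapped; the loose one, whose nut is gone, slides under about 4 N, 8 mm down, and stays down. Which one is loose cannot be seen beforehand.
- bolt_a_top (a point): centre of the top face of the right bolt's steel hexagon head (30 mm across corners, 12 mm thick), at the start 82 mm above the bench, 22 mm above the deck
- cap_a (a joint): opening angle of the right cap, rad: 0 shut, stop at 1.05. It rises at its far edge and swings up towards the robot and its bolt; it falls shut when let go (250 g, about 2 N at the fin).
- cap_a_grip (a point): on the right cap's upright steel fin, 32 mm above the cap's underside: a good height to grip it. The fin is 14 mm thick (along the manifold's y), 30 mm long, and stands 40 mm above the 8 mm thick cap plate (85 x 84 mm); its centre lies 60 mm from the hinge. Axes turn with the cap; shut, they are the manifold's.
- cap_a_hinge (a point): hinge line of the right cap at the middle of its near edge, 60 mm above the bench; the hinge runs along the manifold's y. Turns with the cap.
- bolt_b (a joint): how far the middle bolt has sunk, m: 0 standing proud, at most 0.008. A sound bolt gives less than 2 mm when tapped; the loose one, whose nut is gone, slides under about 4 N, 8 mm down, and stays down. Which one is loose cannot be seen beforehand.
- bolt_b_top (a point): centre of the top face of the middle bolt's steel hexagon head (30 mm across corners, 12 mm thick), at the start 82 mm above the bench, 22 mm above the deck
- cap_b (a joint): opening angle of the middle cap, rad: 0 shut, stop at 1.05. It rises at its far edge and swings up towards the robot and its bolt; it falls shut when let go (250 g, about 2 N at the fin).
- cap_b_grip (a point): on the middle cap's upright steel fin, 32 mm above the cap's underside: a good height to grip it. The fin is 14 mm thick (along the manifold's y), 30 mm long, and stands 40 mm above the 8 mm thick cap plate (85 x 84 mm); its centre lies 60 mm from the hinge. Axes turn with the cap; shut, they are the manifold's.
- cap_b_hinge (a point): hinge line of the middle cap at the middle of its near edge, 60 mm above the bench; the hinge runs along the manifold's y. Turns with the cap.
- bolt_c (a joint): how far the left bolt has sunk, m: 0 standing proud, at most 0.008. A sound bolt gives less than 2 mm when tapped; the loose one, whose nut is gone, slides under about 4 N, 8 mm down, and stays down. Which one is loose cannot be seen beforehand.
- bolt_c_top (a point): centre of the top face of the left bolt's steel hexagon head (30 mm across corners, 12 mm thick), at the start 82 mm above the bench, 22 mm above the deck
- cap_c (a joint): opening angle of the left cap, rad: 0 shut, stop at 1.05. It rises at its far edge and swings up towards the robot and its bolt; it falls shut when let go (250 g, about 2 N at the fin).
- cap_c_grip (a point): on the left cap's upright steel fin, 32 mm above the cap's underside: a good height to grip it. The fin is 14 mm thick (along the manifold's y), 30 mm long, and stands 40 mm above the 8 mm thick cap plate (85 x 84 mm); its centre lies 60 mm from the hinge. Axes turn with the cap; shut, they are the manifold's.
- cap_c_hinge (a point): hinge line of the left cap at the middle of its near edge, 60 mm above the bench; the hinge runs along the manifold's y. Turns with the cap.
- seedling_tray: bystander: black plug tray of seedlings, 140 x 220 mm, 45 mm high, plants to 100 mm; origin under its centre
- pot: bystander: empty terracotta pot, 100 mm across, 85 mm high; origin under its centre
- brush: bystander: bench brush lying on the bench to the left of the manifold, about 200 mm long, handle towards the robot

How it is judged:
By the outcome, as a careful person would: the job done as asked, in the order asked, and still so for the second after the job is handed in, while the arm keeps its last pose, push and grip.
It also fails if it takes over 61 s, if anything falls off the work surface, if the arm or the gripper's body presses on something with over 40 N, if the wrist force passes 120 N, or if a joint passes its speed limit or range.

## Working session

There is one attempt and no reset: what is moved stays moved. The work goes in short steps, Python scripts to look and compute and a tool call to move; the robot and the scene stay as the last step left them, time stands still between calls to the robot, and variables do not carry over. Pictures are saved under pics/ and viewed, at most 13 in all, crops included, and the job is handed in when it is done.

Besides the shell and the picture viewer there is one more tool, called after "Call:" as name(argument=value, ...) on one line, values as JSON. send_rows: Moves the arm, as the interface text tells. Shift numbers are shares of 20 mm and turn numbers shares of 5 degrees, none past 1 either way. Its arguments: {"type":"object","properties":{"targets":{"type":"array"},"force":{"type":"number"}},"required":["targets"]}

```bash
ls; mkdir -p pics
python3 - <<'E'
from cell import robot
import cv2,numpy as np
print(robot.observe(), robot.pinch_z)
for n in ("scene","top","wrist"):
    c=robot.get_calibration(n); print(n,np.round(c["K"],1).tolist(),np.round(c["view"],3).tolist())
    cv2.imwrite(f"pics/{n}0.png",robot.grab_frame(n)[:,:,::-1])
E
```

```text
pics
{'time': 0.0, 'joint_positions': array([ 1.28280995,  0.53719   , -0.00445659,  1.5388696 ,  0.00258092,
        1.06730243, -0.0711794 ]), 'qd': array([ 0.00011603, -0.0011573 ,  0.00028278,  0.00122113,  0.00033985,
        0.00110226, -0.00147696]), 'effort': array([ 5.60757883e-06, -5.83402276e+01,  1.04881480e+00, -2.59103447e+01,
        1.23880565e-02,  9.54125746e-03, -5.04538082e-05]), 'ee_pos': array([ 0.14284034, -0.63345894,  0.23039885]), 'ee_rot': array([-8.69205004e-04,  9.93851797e-01,  1.10715079e-01, -1.48836171e-04]), 'ft_force': array([ 0.279494  ,  0.03530996, -0.14562617]), 'torque': array([-0.02147571, -0.02076836,  0.03451517]), 'gripper_force': 0.0, 'finger_gap': 1.0034845100703642} 0.0187
scene [[390.1, 0.0, 260.1], [0.0, 390.1, 190.1], [0.0, 0.0, 1.0]] [[0.389, 0.921, 0.012, -0.242], [0.763, -0.315, -0.565, -0.347], [-0.517, 0.228, -0.825, 1.398], [0.0, 0.0, 0.0, 1.0]]
top [[486.3, 0.0, 256.9], [0.0, 486.3, 182.1], [0.0, 0.0, 1.0]] [[-0.014, -1.0, 0.012, 0.034], [-0.98, 0.011, -0.199, 0.559], [0.199, -0.015, -0.98, 1.566], [0.0, 0.0, 0.0, 1.0]]
wrist [[344.8, 0.0, 253.3], [0.0, 344.8, 198.8], [0.0, 0.0, 1.0]] [[0.219, -0.976, -0.002, -0.648], [-0.933, -0.21, 0.291, -0.038], [-0.284, -0.062, -0.957, 0.38], [0.0, 0.0, 0.0, 1.0]]
```

View pics/top0.png

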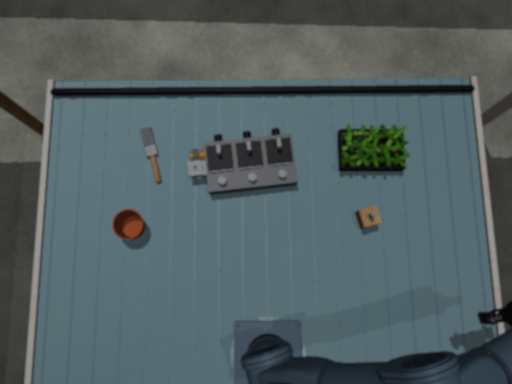

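View pics/scene0.png

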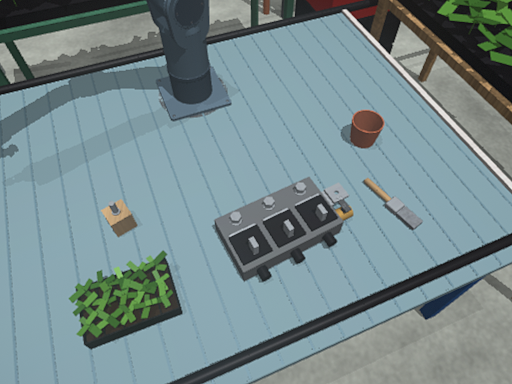

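The top view shows the stand with the pin at about (370,217), the bolts at (222,181), (252,177) and (282,174), and the lock plate at (196,168). The tray, pot and brush are well clear of these. Next I turn the pixels into positions.

```bash
cat > h.py <<'E'
from cell import robot
import cv2,numpy as np
from scipy.spatial.transform import Rotation as R
def proj(n,P,c=None):
    c=c or robot.get_calibration(n); V=np.array(c["view"]);p=np.array(c["K"])@(V[:3,:3]@np.array(P)+V[:3,3]); return p[:2]/p[2]
def plane(n,uv,z,c=None):
    c=c or robot.get_calibration(n); V=np.array(c["view"]);Rm=V[:3,:3]; o=-Rm.T@V[:3,3]
    d=Rm.T@np.linalg.inv(c["K"])@np.array([*uv,1.]); return o+d*(z-o[2])/d[2]
def tri(obs):
    A=np.zeros((3,3));b=np.zeros(3)
    for n,uv,c in obs:
        V=np.array(c["view"]);o=-V[:3,:3].T@V[:3,3]; d=V[:3,:3].T@np.linalg.inv(c["K"])@np.array([*uv,1.]);d/=np.linalg.norm(d)
        M=np.eye(3)-np.outer(d,d);A+=M;b+=M@o
    return np.linalg.solve(A,b)
def togo(P,yaw=None):
    """shift in tool axes (mm) from measured TCP to P; yaw error of tool y axis"""
    s=robot.observe(); q=s["ee_rot"]; r=R.from_quat([q[1],q[2],q[3],q[0]])
    d=r.inv().apply(np.array(P)-s["ee_pos"])*1000
    print("t",round(s["time"],2),"tcp",s["ee_pos"].round(4),"axes x,y,z:",r.as_matrix().T.round(3).tolist(),"go mm",d.round(1),"gap",round(s["finger_gap"],3),"F",s["ft_force"].round(1))
    return d
E
python3 - <<'E'
from h import *
t=cv2.imread("pics/top0.png"); s=cv2.imread("pics/scene0.png")
bt=[plane("top",p,.082) for p in [(282,174),(252,177),(222,181)]]
bs=[plane("scene",p,.082) for p in [(235.5,216.5),(268.5,201.5),(300.5,187)]]
print("bolts",np.round(bt,3).tolist(),np.round(bs,3).tolist())
print("eye",plane("top",(196,168),.065).round(3),plane("scene",(335,191),.065).round(3))
print("pin",plane("top",(372,215),.109).round(3),plane("scene",(113.5,204),.109).round(3))
a=cv2.resize(t[120:250,130:400],None,fx=2.9,fy=2.9,interpolation=cv2.INTER_CUBIC)
cv2.imwrite("pics/topcrop.png",a)
E
```

```text
bolts [[0.581, -0.055, 0.082], [0.572, 0.044, 0.082], [0.56, 0.142, 0.082]] [[0.584, -0.054, 0.082], [0.574, 0.044, 0.082], [0.564, 0.144, 0.082]]
eye [0.608 0.23  0.065] [0.603 0.234 0.065]
pin [ 0.438 -0.337  0.109] [ 0.445 -0.335  0.109]
```

View pics/topcrop.png

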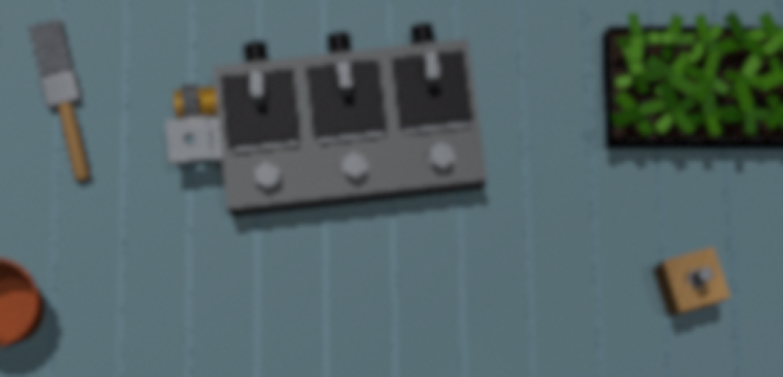

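The measured bolt spacing is 99.5 mm, which fits the given 100 mm. The manifold is turned about 5.9°, its eye is near (0.607,0.233) and the pin is near (0.441,-0.336). I'll move above the pin and look from close by.

Call:
send_rows(targets=[[0,[1,-0.63,0],[0,0,0]],[0,[1,-0.63,0],[0,0,0]],[0,[1,-0.63,0],[0,0,0]],[0,[1,-0.63,0],[0,0,0]],[0,[1,-0.63,0],[0,0,0]],[0,[1,-0.63,0],[0,0,0]],[0,[1,-0.63,0],[0,0,0]],[0,[1,-0.63,0],[0,0,0]]])

```text
time: 0.82
ee_pos: [0.2774, -0.4994, 0.231]
ee_rot: [-0.0, 0.994, 0.111, -0.0]
ft_force: [0.6, -0.3, 0.2]
finger_gap: 1.0
gripper_force: 0.0
```

Call:
send_rows(targets=[[0,[1,-0.63,0],[0,0,0]],[0,[1,-0.63,0],[0,0,0]],[0,[1,-0.63,0],[0,0,0]],[0,[1,-0.63,0],[0,0,0]],[0,[1,-0.63,0],[0,0,0]],[0,[1,-0.63,0],[0,0,0]],[0,[1,-0.63,0],[0,0,0]],[0,[1,-0.63,0],[0,0,0]]])

```text
time: 1.48
ee_pos: [0.4113, -0.366, 0.2311]
ee_rot: [-0.0, 0.994, 0.111, -0.0]
ft_force: [0.5, -0.7, -0.0]
finger_gap: 0.999
gripper_force: 0.0
```

Call:
send_rows(targets=[[0,[0.9,-0.6,0],[0,0,0]],[0,[0.9,-0.57,0],[0,0,0]],[0,[0,0,0],[0,0,0.68]],[0,[0,0,0],[0,0,0.68]],[0,[0,0,0],[0,0,0]],[0,[0,0,0],[0,0,0]]])

```text
time: 1.98
ee_pos: [0.4405, -0.3362, 0.2311]
ee_rot: [-0.0, 0.999, 0.052, -0.0]
ft_force: [-1.2, 0.0, -0.3]
finger_gap: 1.0
gripper_force: 0.0
```

Run:
```python
from h import *
togo([.441,-.336,.074])
c=robot.get_calibration("wrist"); im=robot.grab_frame("wrist")[:,:,::-1]
print(proj("wrist",[.441,-.336,.109],c),proj("wrist",[.441,-.336,.069],c))
cv2.imwrite("pics/w1.png",im)
```

```text
t 1.98 tcp [ 0.4405 -0.3362  0.2311] axes x,y,z: [[0.995, 0.105, -0.001], [0.105, -0.995, -0.0], [-0.001, 0.0, -1.0]] go mm [  0.6  -0.2 157.1] gap 1.0 F [-1.2  0.  -0.3]
[254.87114337 189.46382229] [254.67697721 177.76346096]
```

View pics/w1.png

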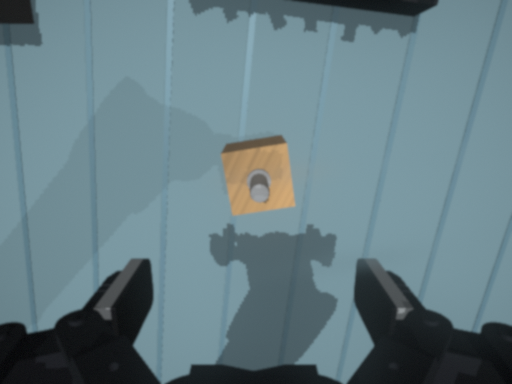

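The wrist picture shows the pin's top near (259.5,194) on the stand, which is centred around (259,178). I predicted (255,189), so a small correction is needed.

Run:
```python
from h import *
im=cv2.imread("pics/w1.png").astype(int)[150:215,215:305]
b,g,r=im[...,0],im[...,1],im[...,2]
grey=((abs(r-b)<30)&(r>90)).astype(np.uint8)
n,l,st,ce=cv2.connectedComponentsWithStats(grey)
print([(s.tolist(),(k+[215,150]).round(1).tolist()) for s,k in zip(st,ce) if s[4]>30])
w=((r-b)>40).astype(np.uint8);c,_=cv2.findContours(w,0,2);c=max(c,key=cv2.contourArea);q=cv2.minAreaRect(c);print("stand",np.array(q[0])+[215,150],q[1],cv2.boxPoints(q)+[215,150])
for z,p in((.109,(259.5,194)),(.069,(260.5,180))): print(plane("wrist",p,z).round(4))
```

```text
[([0, 0, 90, 65, 4719], [258.8, 181.5]), ([4, 0, 14, 65, 163], [224.7, 178.5]), ([25, 0, 65, 65, 348], [287.1, 185.7]), ([32, 19, 24, 33, 620], [258.7, 184.7])]
stand [258.14098358 178.75867653] (63.639068603515625, 65.4722900390625) [[221.12362432 152.04064369]
 [285.89923859 142.51481438]
 [295.15834045 205.47670746]
 [230.38272858 215.00254059]]
[ 0.4376 -0.3402  0.109 ]
[ 0.4394 -0.3416  0.069 ]
```

Call:
send_rows(targets=[[0,[-0.09,0.15,1],[0,0,0]],[0,[0,0,1],[0,0,0]],[0,[0,0,1],[0,0,0]],[0,[0,0,1],[0,0,0]],[0,[0,0,1],[0,0,0]],[0,[0,0,1],[0,0,0]],[0,[0,0,1],[0,0,0]],[0,[0,0,0.85],[0,0,0]]], force=60)

```text
time: 2.7
ee_pos: [0.4387, -0.3395, 0.0729]
ee_rot: [-0.0, 0.999, 0.052, -0.0]
ft_force: [0.0, 0.5, 0.2]
finger_gap: 1.003
gripper_force: 0.0
```

Call:
send_rows(targets=[[1,[0,0,0],[0,0,0]],[1,[0,0,0],[0,0,0]],[1,[0,0,0],[0,0,0]],[1,[0,0,0],[0,0,0]],[1,[0,0,0],[0,0,0]],[1,[0,0,0],[0,0,0]],[1,[0,0,0],[0,0,0]],[1,[0,0,0],[0,0,0]]])

```text
time: 3.37
ee_pos: [0.4399, -0.3399, 0.0753]
ee_rot: [0.001, 0.999, 0.052, 0.001]
ft_force: [-0.6, -0.1, 7.2]
finger_gap: 0.167
gripper_force: 58.4
```

Call:
send_rows(targets=[[1,[0,0,-0.5],[0,0,0]],[1,[0,0,-1],[0,0,0]],[1,[0,0,-1],[0,0,0]],[1,[0,0,-1],[0,0,0]],[1,[0,0,-1],[0,0,0]],[1,[0,0,-1],[0,0,0]],[1,[0,0,-1],[0,0,0]],[1,[0,0,0],[0,0,0]]])

```text
time: 4.03
ee_pos: [0.4412, -0.3407, 0.2087]
ee_rot: [0.002, 0.999, 0.052, 0.003]
ft_force: [1.0, -0.6, -0.5]
finger_gap: 0.166
gripper_force: 59.1
```

Run:
```python
from h import *
togo([.607,.233,.2])
cv2.imwrite("pics/w2.png",robot.grab_frame("wrist")[:,:,::-1])
```

```text
t 4.03 tcp [ 0.4412 -0.3407  0.2087] axes x,y,z: [[0.995, 0.103, 0.005], [0.103, -0.995, 0.004], [0.006, -0.004, -1.0]] go mm [ 223.9 -553.6    7.4] gap 0.166 F [ 1.  -0.6 -0.5]
```

View pics/w2.png

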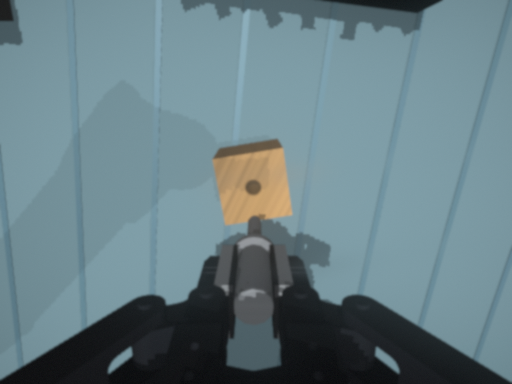

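The pin is gripped and upright, with its shank tip near (255,218) and the empty stand hole at (253,187). Now I carry it to the eye.

Call:
send_rows(targets=[[1,[0.4,-0.99,0],[0,0,0]],[1,[0.4,-0.99,0],[0,0,0]],[1,[0.4,-0.99,0],[0,0,0]],[1,[0.4,-0.99,0],[0,0,0]],[1,[0.4,-0.99,0],[0,0,0]],[1,[0.4,-0.99,0],[0,0,0]],[1,[0.4,-0.99,0],[0,0,0]],[1,[0.4,-0.99,0],[0,0,0]]])

```text
time: 4.75
ee_pos: [0.4858, -0.174, 0.2033]
ee_rot: [-0.0, 0.999, 0.052, -0.001]
ft_force: [-0.4, 0.0, -1.0]
finger_gap: 0.17
gripper_force: 59.1
```

Call:
send_rows(targets=[[1,[0.4,-0.99,0],[0,0,0]],[1,[0.4,-0.99,0],[0,0,0]],[1,[0.4,-0.99,0],[0,0,0]],[1,[0.4,-0.99,0],[0,0,0]],[1,[0.4,-0.99,0],[0,0,0]],[1,[0.4,-0.99,0],[0,0,0]],[1,[0.4,-0.99,0],[0,0,0]],[1,[0.4,-0.99,0],[0,0,0]]])

```text
time: 5.42
ee_pos: [0.5332, -0.0101, 0.2033]
ee_rot: [-0.0, 0.999, 0.052, -0.001]
ft_force: [0.5, -0.4, -1.2]
finger_gap: 0.173
gripper_force: 59.1
```

Call:
send_rows(targets=[[1,[0.4,-0.99,0],[0,0,0]],[1,[0.4,-0.99,0],[0,0,0]],[1,[0.4,-0.99,0],[0,0,0]],[1,[0.4,-0.99,0],[0,0,0]],[1,[0.4,-0.99,0],[0,0,0]],[1,[0.4,-0.99,0],[0,0,0]],[1,[0.4,-0.99,0],[0,0,0]],[1,[0.4,-0.99,0],[0,0,0]]])

```text
time: 6.08
ee_pos: [0.5806, 0.1537, 0.2031]
ee_rot: [0.0, 0.999, 0.052, -0.001]
ft_force: [0.0, -0.4, -1.3]
finger_gap: 0.168
gripper_force: 59.1
```

Call:
send_rows(targets=[[1,[0.2,-0.99,0],[0,0,0]],[1,[0.2,-0.99,0],[0,0,0]],[1,[0,-0.99,0],[0,0,0]],[1,[0,-0.99,0.4],[0,0,0]],[1,[0,0,0],[0,0,0]],[1,[0,0,0],[0,0,0]]])

```text
time: 6.58
ee_pos: [0.5795, 0.2336, 0.1947]
ee_rot: [0.0, 0.999, 0.053, -0.002]
ft_force: [-0.8, -1.2, -1.2]
finger_gap: 0.167
gripper_force: 59.0
```

Run:
```python
from h import *
togo([.607,.233,.2])
c=robot.get_calibration("wrist"); print(proj("wrist",[.607,.233,.065],c))
im=robot.grab_frame("wrist")[:,:,::-1]; cv2.imwrite("pics/w3.png",im)
```

```text
t 6.58 tcp [0.5795 0.2336 0.1947] axes x,y,z: [[0.994, 0.106, -0.003], [0.106, -0.994, 0.0], [-0.003, -0.001, -1.0]] go mm [27.3  3.6 -5.4] gap 0.167 F [-0.8 -1.2 -1.2]
[259.50817192 153.99251672]
```

View pics/w3.png

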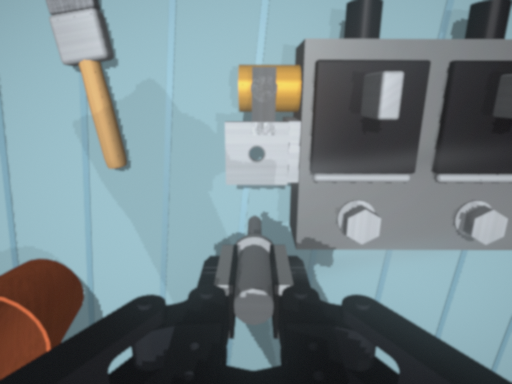

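The picture shows the eye hole at about (257,153.5), squared with the image. The pin tip is at (255,218) and the bolts c and b are at about (363,226) and (488,225).

Run:
```python
from h import *
im=cv2.imread("pics/w3.png"); g=cv2.cvtColor(im,6)
sub=g[138:170,240:275]; m=(sub<130).astype(np.uint8)
n,l,st,ce=cv2.connectedComponentsWithStats(m); print([(s.tolist(),(k+[240,138]).round(1).tolist()) for s,k in zip(st[1:],ce[1:]) if s[4]>20])
c=robot.get_calibration("wrist")
for nme,p,z in (("eye",(257.3,153.5),.065),("boltc",(364,226),.082),("boltb",(488,225),.082),("tip",(255,220),.131),("top",(253.5,307),.228)): print(nme,plane("wrist",p,z,c).round(4))
for r in range(208,250,3):
    row=g[r,225:290].astype(int); print(r,row[::2].tolist()) if r in(217,220,223,229,235) else 0
```

```text
[([10, 9, 14, 14, 129], [256.0, 153.2])]
eye [0.6081 0.233  0.065 ]
boltc [0.562 0.143 0.082]
boltb [0.5729 0.045  0.082 ]
tip [0.5764 0.232  0.131 ]
top [0.5785 0.2333 0.228 ]
217 [186, 185, 185, 185, 184, 185, 184, 183, 187, 188, 185, 181, 168, 133, 116, 111, 125, 154, 152, 127, 124, 129, 149, 173, 179, 183, 179, 172, 172, 171, 171, 168, 131]
220 [185, 185, 184, 184, 185, 186, 184, 184, 189, 187, 185, 171, 120, 104, 104, 102, 101, 104, 129, 125, 124, 124, 125, 127, 142, 157, 164, 160, 164, 169, 171, 169, 130]
223 [184, 185, 184, 185, 184, 184, 184, 185, 188, 187, 181, 160, 107, 103, 105, 102, 101, 97, 109, 124, 124, 124, 123, 123, 123, 124, 123, 123, 142, 173, 178, 178, 130]
229 [180, 184, 183, 184, 184, 184, 182, 184, 185, 185, 182, 155, 104, 102, 100, 95, 94, 91, 104, 122, 123, 124, 123, 123, 123, 121, 122, 122, 121, 123, 122, 129, 151]
235 [172, 173, 165, 143, 125, 125, 121, 122, 122, 123, 132, 116, 104, 107, 108, 107, 106, 102, 104, 113, 118, 121, 122, 122, 122, 122, 122, 122, 121, 122, 121, 122, 121]
```

Call:
send_rows(targets=[[1,[0.8,0.1,0],[0,0,0]],[1,[0.75,0,0],[0,0,0]],[1,[0,0,1],[0,0,0]],[1,[0,0,1],[0,0,0]],[1,[0,0,0.8],[0,0,0]],[1,[0,0,0],[0,0,0]],[1,[0,0,0],[0,0,0]]])

```text
time: 7.22
ee_pos: [0.6119, 0.2321, 0.1396]
ee_rot: [0.001, 0.999, 0.051, -0.001]
ft_force: [1.3, 0.8, -1.0]
finger_gap: 0.169
gripper_force: 59.1
```

Run:
```python
from h import *
togo([.608,.2335,.075])
im=robot.grab_frame("wrist")[:,:,::-1]; t=robot.grab_frame("top")[:,:,::-1]; s=robot.grab_frame("scene")[:,:,::-1]
f=lambda a,k:cv2.resize(a,None,fx=k,fy=k,interpolation=cv2.INTER_CUBIC)
A=f(im[120:330,180:340],2.5); B=f(s[165:225,305:365],6.5)[:390]
o=np.zeros((525,790,3),np.uint8); o[:A.shape[0],:A.shape[1]]=A; o[:390,400:790]=B; cv2.imwrite("pics/m4.png",o)
```

```text
t 7.22 tcp [0.6119 0.2321 0.1396] axes x,y,z: [[0.995, 0.101, -0.002], [0.101, -0.995, 0.001], [-0.002, -0.002, -1.0]] go mm [-3.6 -1.9 64.6] gap 0.169 F [ 1.3  0.8 -1. ]
```

View pics/m4.png

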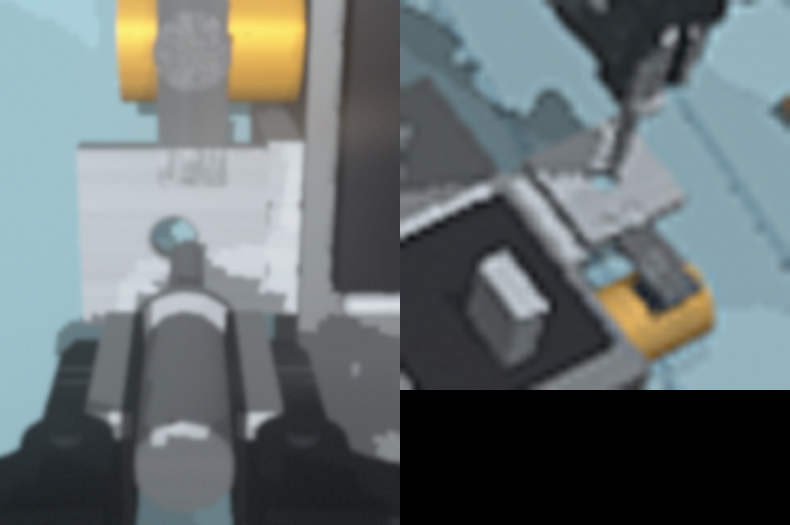

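The pin tip, at crop (187,245), is 3–4 mm right of the hole at (173,237). The scene view agrees (tip (618,172), hole (605,183)), so I triangulate both points.

Run:
```python
from h import *
w=robot.get_calibration("wrist");s=robot.get_calibration("scene")
print("tip",tri([(0,(254.8,219.5),w),(0,(338.5,191.3),s)]).round(4),"hole",tri([(0,(249.2,214.8),w),(0,(336.5,193.2),s)]).round(4))
for z in (.072,.076,.080): print("tip at z",z,plane("wrist",(254.8,219.5),z,w).round(4),plane("scene",(338.5,191.3),z,s).round(4))
print("hole",plane("wrist",(249.2,214.8),.065,w).round(4),plane("scene",(336.5,193.2),.065,s).round(4))
```

```text
tip [0.6131 0.2346 0.0799] hole [0.6064 0.2375 0.0576]
tip at z 0.072 [0.6078 0.2336 0.072 ] [0.6114 0.2388 0.072 ]
tip at z 0.076 [0.6093 0.2338 0.076 ] [0.6135 0.2368 0.076 ]
tip at z 0.08 [0.6107 0.234  0.08  ] [0.6157 0.2348 0.08  ]
hole [0.6082 0.2374 0.065 ] [0.6112 0.234  0.065 ]
```

Call:
send_rows(targets=[[1,[-0.05,-0.175,0],[0,0,0]],[1,[0,0,0.2],[0,0,0]],[1,[0,0,0],[0,0,0]]])

```text
time: 7.62
ee_pos: [0.6105, 0.2377, 0.1362]
ee_rot: [-0.0, 0.999, 0.052, -0.0]
ft_force: [0.1, -0.6, -1.6]
finger_gap: 0.174
gripper_force: 59.1
```

Run:
```python
from h import *
togo([.608,.2375,.075])
im=robot.grab_frame("wrist")[:,:,::-1]
cv2.imwrite("pics/w5.png",cv2.resize(im[150:310,190:320],None,fx=3.6,fy=3.6,interpolation=cv2.INTER_CUBIC))
```

```text
t 7.62 tcp [0.6105 0.2377 0.1362] axes x,y,z: [[0.995, 0.104, 0.0], [0.104, -0.995, -0.0], [-0.0, 0.0, -1.0]] go mm [-2.5 -0.1 61.2] gap 0.174 F [ 0.1 -0.6 -1.6]
```

View pics/w5.png

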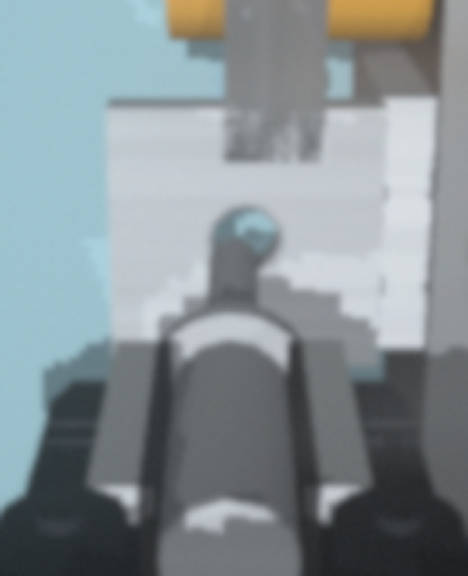

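The tip, at x=235 in the crop, is now about 1.9 mm left of the hole centre at (246,235), and it is fine fore and aft. I'll correct, let it settle and check the measured pose.

Call:
send_rows(targets=[[1,[0,0.09,0],[0,0,0]],[1,[0,0,0],[0,0,0]],[1,[0,0,0],[0,0,0]],[1,[0,0,0],[0,0,0]]])

```text
time: 8.0
ee_pos: [0.6111, 0.2353, 0.1363]
ee_rot: [-0.0, 0.999, 0.051, 0.0]
ft_force: [0.3, 0.6, -1.7]
finger_gap: 0.168
gripper_force: 59.1
```

Run:
```python
from h import *
togo([.610,.2358,.075])
im=robot.grab_frame("wrist")[:,:,::-1]
g=cv2.cvtColor(im.copy(),6)
togo([.610,.2358,.075])
for v in range(200,232,3): print(v,g[v,240:272].tolist())
```

```text
t 8.0 tcp [0.6111 0.2353 0.1363] axes x,y,z: [[0.995, 0.103, 0.0], [0.103, -0.995, -0.0], [0.0, 0.0, -1.0]] go mm [-1.  -0.6 61.3] gap 0.168 F [ 0.3  0.6 -1.7]
t 8.05 tcp [0.611  0.2353 0.1363] axes x,y,z: [[0.995, 0.103, 0.0], [0.103, -0.995, 0.0], [0.0, -0.0, -1.0]] go mm [-1.  -0.6 61.3] gap 0.169 F [-0.8 -0.2 -0.7]
200 [204, 203, 203, 203, 203, 202, 203, 203, 202, 203, 202, 203, 202, 203, 202, 202, 202, 202, 202, 202, 201, 201, 201, 201, 201, 201, 200, 201, 201, 201, 201, 201]
203 [204, 204, 203, 204, 203, 204, 203, 204, 203, 203, 203, 202, 204, 203, 203, 203, 202, 203, 202, 202, 202, 202, 202, 201, 201, 201, 201, 201, 202, 202, 201, 202]
206 [198, 199, 197, 198, 198, 198, 199, 198, 197, 197, 195, 194, 191, 190, 190, 190, 190, 192, 194, 196, 198, 197, 197, 196, 197, 197, 198, 197, 196, 197, 196, 196]
209 [198, 198, 198, 198, 199, 198, 194, 185, 170, 156, 143, 135, 132, 132, 135, 148, 162, 171, 175, 176, 179, 184, 191, 195, 197, 197, 197, 197, 197, 198, 198, 197]
212 [199, 199, 199, 196, 189, 171, 148, 130, 123, 123, 124, 129, 147, 169, 178, 181, 182, 184, 183, 183, 178, 170, 163,
[... 335 characters left out ...]
 168, 186, 195, 197, 196, 197, 197, 196]
221 [199, 199, 198, 197, 189, 173, 152, 130, 114, 109, 109, 111, 112, 113, 112, 112, 112, 109, 107, 105, 107, 124, 153, 176, 189, 195, 198, 199, 200, 202, 205, 210]
224 [197, 199, 203, 208, 210, 207, 198, 174, 138, 115, 110, 112, 112, 112, 112, 111, 109, 108, 106, 106, 113, 134, 159, 175, 189, 203, 210, 211, 212, 211, 212, 212]
227 [209, 211, 211, 212, 213, 211, 205, 181, 140, 113, 110, 112, 112, 111, 111, 112, 109, 109, 107, 106, 111, 125, 138, 147, 157, 169, 175, 176, 180, 191, 205, 212]
230 [208, 206, 197, 182, 174, 172, 165, 148, 122, 109, 105, 103, 104, 106, 108, 107, 107, 106, 103, 102, 107, 119, 133, 140, 141, 142, 140, 142, 144, 157, 177, 191]
```

The pin is aligned sideways. I shift it about 1 mm back and start the insertion.

Call:
send_rows(targets=[[1,[-0.06,0,0],[0,0,0]],[1,[0,0,0.3],[0,0,0]],[1,[0,0,0.3],[0,0,0]],[1,[0,0,0.3],[0,0,0]],[1,[0,0,0],[0,0,0]]])

```text
time: 8.47
ee_pos: [0.6086, 0.2348, 0.1163]
ee_rot: [0.001, 0.999, 0.052, -0.001]
ft_force: [-1.0, -0.7, -1.5]
finger_gap: 0.169
gripper_force: 59.1
```

Call:
send_rows(targets=[[1,[0,0,0.5],[0,0,0]],[1,[0,0,0.5],[0,0,0]],[1,[0,0,0.5],[0,0,0]],[1,[0,0,0.3],[0,0,0]],[1,[0,0,0],[0,0,0]]])

```text
time: 8.88
ee_pos: [0.6085, 0.2347, 0.08]
ee_rot: [0.001, 0.999, 0.052, -0.002]
ft_force: [-0.4, -0.1, -0.7]
finger_gap: 0.168
gripper_force: 59.1
```

Call:
send_rows(targets=[[1,[0,0,0.2],[0,0,0]],[1,[0,0,0.1],[0,0,0]],[1,[0,0,0],[0,0,0]]])

```text
time: 9.13
ee_pos: [0.6098, 0.2353, 0.076]
ee_rot: [0.0, 0.999, 0.052, -0.0]
ft_force: [-0.1, -0.6, -1.2]
finger_gap: 0.164
gripper_force: 59.1
```

Call:
send_rows(targets=[[1,[0,0,0.1],[0,0,0]],[1,[0,0,0.1],[0,0,0]],[1,[0,0,0],[0,0,0]]])

```text
time: 9.38
ee_pos: [0.6103, 0.2355, 0.0753]
ee_rot: [0.0, 0.999, 0.051, 0.001]
ft_force: [-6.1, -3.2, 18.7]
finger_gap: 0.171
gripper_force: 61.6
```

Contact came at TCP z = 0.0753, the same height as when the collar rested on the stand, so the pin is seated. I release it and rise.

Call:
send_rows(targets=[[0.5,[0,0,-0.1],[0,0,0]],[0.5,[0,0,0],[0,0,0]],[0.5,[0,0,0],[0,0,0]],[0.5,[0,0,0],[0,0,0]],[0.5,[0,0,-0.5],[0,0,0]],[0.5,[0,0,-1],[0,0,0]],[0.5,[0,0,-1],[0,0,0]],[0.5,[0,0,-1],[0,0,0]]])

```text
time: 10.05
ee_pos: [0.6097, 0.2353, 0.1455]
ee_rot: [-0.0, 0.999, 0.052, -0.0]
ft_force: [0.9, 0.5, -0.2]
finger_gap: 0.5
gripper_force: 0.0
```

Call:
send_rows(targets=[[1,[-1,0,-1],[0,0,0]],[1,[-1,0,0],[0,0,0]],[1,[-1,0,0],[0,0,0]],[1,[-1,0,0],[0,0,0]],[1,[0,0,0],[0,0,0]],[1,[0,0,0],[0,0,0]]])

```text
time: 10.55
ee_pos: [0.5299, 0.2272, 0.165]
ee_rot: [-0.0, 0.999, 0.052, 0.0]
ft_force: [0.4, -0.1, -0.1]
finger_gap: -0.0
gripper_force: 0.0
```

Run:
```python
from h import *
togo([.563,.143,.11])
cv2.imwrite("pics/w6.png",robot.grab_frame("wrist")[:,:,::-1])
```

```text
t 10.55 tcp [0.5299 0.2272 0.165 ] axes x,y,z: [[0.995, 0.104, 0.001], [0.104, -0.995, -0.0], [0.001, 0.0, -1.0]] go mm [24.2 87.2 55. ] gap -0.0 F [ 0.4 -0.1 -0.1]
```

View pics/w6.png

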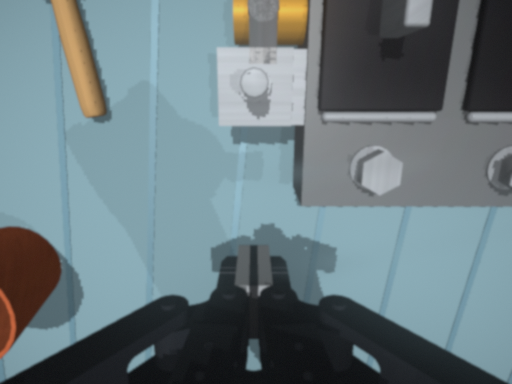

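The pin's collar lies flush on the lock plate at (255,82). Bolt c's head is at (381,171). I start with bolt c.

Call:
send_rows(targets=[[1,[0.24,0.87,0],[0,0,0]],[1,[0.24,0.87,0],[0,0,0]],[1,[0.24,0.87,0.2],[0,0,0]],[1,[0.24,0.87,0.5],[0,0,0]],[1,[0.24,0.87,1],[0,0,0]],[1,[0,0,1],[0,0,0]],[1,[0,0,0.7],[0,0,0]],[1,[0,0,0],[0,0,0]]])

```text
time: 11.27
ee_pos: [0.5622, 0.1417, 0.0935]
ee_rot: [0.001, 0.999, 0.051, -0.002]
ft_force: [-0.7, 0.7, 0.0]
finger_gap: 0.0
gripper_force: 0.0
```

Run:
```python
from h import *
im=cv2.imread("pics/w6.png")
togo([.5625,.143,.082])
```

```text
t 11.27 tcp [0.5622 0.1417 0.0935] axes x,y,z: [[0.995, 0.102, -0.004], [0.102, -0.995, 0.001], [-0.004, -0.001, -1.0]] go mm [ 0.4 -1.3 11.4] gap 0.0 F [-0.7  0.7  0. ]
```

Call:
send_rows(targets=[[1,[0,0,0.5],[0,0,0]],[1,[0,0,0.1],[0,0,0]],[1,[0,0,0.1],[0,0,0]],[1,[0,0,0],[0,0,0]]])

```text
time: 11.6
ee_pos: [0.5634, 0.1433, 0.0825]
ee_rot: [-0.0, 0.999, 0.052, 0.0]
ft_force: [-0.8, 0.4, 0.1]
finger_gap: 0.002
gripper_force: 0.0
```

Call:
send_rows(targets=[[1,[0,0,0.12],[0,0,0]],[1,[0,0,0],[0,0,0]]])

```text
time: 11.77
ee_pos: [0.5636, 0.1433, 0.0804]
ee_rot: [-0.0, 0.999, 0.052, 0.001]
ft_force: [0.2, 0.8, 0.3]
finger_gap: 0.0
gripper_force: 0.1
```

Call:
send_rows(targets=[[1,[0,0,0.1],[0,0,0]],[1,[0,0,0],[0,0,0]]])

```text
time: 11.93
ee_pos: [0.5636, 0.1433, 0.0782]
ee_rot: [-0.0, 0.999, 0.052, 0.001]
ft_force: [0.3, 0.0, 1.2]
finger_gap: -0.001
gripper_force: 0.7
```

Call:
send_rows(targets=[[1,[0,0,0.1],[0,0,0]],[1,[0,0,0],[0,0,0]]])

```text
time: 12.1
ee_pos: [0.5635, 0.1433, 0.0759]
ee_rot: [-0.0, 0.999, 0.052, 0.0]
ft_force: [0.3, 0.9, 1.4]
finger_gap: 0.002
gripper_force: 0.9
```

Call:
send_rows(targets=[[1,[0,0,0.1],[0,0,0]],[1,[0,0,0],[0,0,0]]])

```text
time: 12.27
ee_pos: [0.5635, 0.1432, 0.0741]
ee_rot: [-0.0, 0.999, 0.052, 0.0]
ft_force: [0.7, 1.0, 2.1]
finger_gap: -0.002
gripper_force: 1.9
```

Call:
send_rows(targets=[[1,[0,0,0.1],[0,0,0]],[1,[0,0,0],[0,0,0]]])

```text
time: 12.43
ee_pos: [0.5636, 0.1433, 0.0739]
ee_rot: [0.0, 0.999, 0.052, 0.0]
ft_force: [-5.3, -1.6, 21.9]
finger_gap: -0.001
gripper_force: 11.0
```

Bolt c slid about 8 mm under small force and then bottomed, so it is the loose one. I rise and check that it stays down while looking at cap c.

Call:
send_rows(targets=[[1,[0,0,-0.3],[0,0,0]],[1,[0,0,-1],[0,0,0]],[1,[0,0,-1],[0,0,0]],[1,[0,0,-1],[0,0,0]],[0,[0,0,-1],[0,0,0]],[0,[0,0,-1],[0,0,0]],[0,[0,0,-1],[0,0,0]],[0,[0,0,0],[0,0,0]]])

```text
time: 13.1
ee_pos: [0.5649, 0.1435, 0.2013]
ee_rot: [-0.001, 0.999, 0.051, 0.003]
ft_force: [0.8, 0.6, 0.6]
finger_gap: 0.562
gripper_force: 0.0
```

Call:
send_rows(targets=[[0,[0,0,0],[0,0,0]],[0,[0,0,0],[0,0,0]]])

```text
time: 13.27
ee_pos: [0.5623, 0.1425, 0.1968]
ee_rot: [0.0, 0.999, 0.051, -0.001]
ft_force: [0.2, 0.6, -1.2]
finger_gap: 0.847
gripper_force: 0.0
```

Run:
```python
from h import *
togo([.5625,.143,.2]); print(robot.observe()["joint_positions"].round(2))
cv2.imwrite("pics/w7.png",robot.grab_frame("wrist")[:,:,::-1])
```

```text
t 13.27 tcp [0.5623 0.1425 0.1968] axes x,y,z: [[0.995, 0.103, -0.002], [0.103, -0.995, 0.001], [-0.002, -0.001, -1.0]] go mm [ 0.3 -0.4 -3.2] gap 0.847 F [ 0.2  0.6 -1.2]
[-0.12  0.47 -0.27  1.75  0.15  0.94 -1.92]
```

View pics/w7.png

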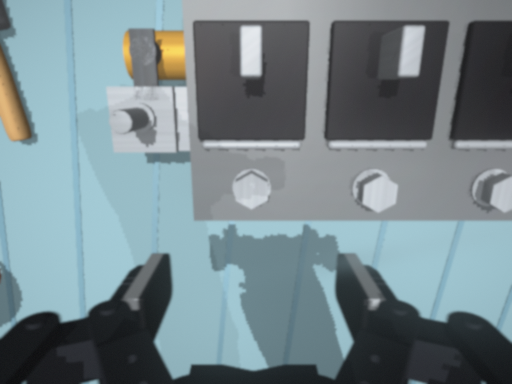

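Bolt c at (252,187) now sits visibly lower than the other two heads. Fin c's top face is centred at about (251,51), and the fin is 22 px wide.

Run:
```python
from h import *
g=cv2.cvtColor(cv2.imread("pics/w7.png"),6)[15:95,225:280]
n,l,st,ce=cv2.connectedComponentsWithStats((g>170).astype(np.uint8)); i=1+np.argmax(st[1:,4]); 
l,t,w,h,a=st[i]; print(st[i],ce[i]+[225,15]); uv=ce[i]+[225,15]
P=plane("wrist",uv,.108); print("fin top",P.round(4), plane("wrist",(uv[0],15+t),.108).round(4),plane("wrist",(uv[0],15+t+h),.108).round(4))
print("cap near edge",plane("wrist",(250,139.5),.068).round(4),"bolt",plane("wrist",(252,187),.074).round(4))
togo([P[0],P[1],.092-robot.pinch_z])
```

```text
[ 16  11  20  49 975] [250.49025641  49.97641026]
fin top [0.6604 0.1558 0.108 ] [0.6738 0.1571 0.108 ] [0.6459 0.1543 0.108 ]
cap near edge [0.6005 0.1504 0.068 ] bolt [0.564  0.1451 0.074 ]
t 13.32 tcp [0.5621 0.1425 0.1965] axes x,y,z: [[0.995, 0.103, -0.002], [0.103, -0.995, 0.001], [-0.002, -0.001, -1.0]] go mm [ 99.5  -3.1 123. ] gap 0.919 F [-0.2 -0.3 -1.4]
```

Call:
send_rows(targets=[[0,[1,-0.15,0],[0,0,0]],[0,[1,0,0],[0,0,0]],[0,[1,0,0],[0,0,0]],[0,[1,0,0],[0,0,0]],[0,[0.98,0,0.5],[0,0,0]],[0,[0,0,1],[0,0,0]],[0,[0,0,1],[0,0,0]],[0,[0,0,0],[0,0,0]]])

```text
time: 13.98
ee_pos: [0.6583, 0.1551, 0.1418]
ee_rot: [0.001, 0.999, 0.052, -0.005]
ft_force: [-0.4, -0.7, -1.0]
finger_gap: 1.001
gripper_force: 0.0
```

Run:
```python
from h import *
togo([.6602,.1557,.076])
```

```text
t 13.98 tcp [0.6583 0.1551 0.1418] axes x,y,z: [[0.995, 0.103, -0.01], [0.103, -0.995, 0.002], [-0.009, -0.003, -1.0]] go mm [ 2.6 -0.6 65.8] gap 1.001 F [-0.4 -0.7 -1. ]
```

Call:
send_rows(targets=[[0,[0,0,1],[0,0,0]],[0,[0,0,1],[0,0,0]],[0,[0,0,1],[0,0,0]],[0,[0,0,0.4],[0,0,0]],[0,[0,0,0],[0,0,0]],[0,[0,0,0],[0,0,0]]])

```text
time: 14.48
ee_pos: [0.6618, 0.1563, 0.0802]
ee_rot: [0.0, 0.999, 0.052, -0.0]
ft_force: [0.6, 0.4, 1.0]
finger_gap: 0.996
gripper_force: 0.0
```

Run:
```python
from h import *
togo([.6602,.1557,.076])
```

```text
t 14.48 tcp [0.6618 0.1563 0.0802] axes x,y,z: [[0.995, 0.103, -0.0], [0.103, -0.995, 0.0], [-0.0, -0.0, -1.0]] go mm [-1.6  0.4  4.2] gap 0.996 F [0.6 0.4 1. ]
```

Call:
send_rows(targets=[[0,[-0.08,0,0.2],[0,0,0]],[1,[0,0,0],[0,0,0]],[1,[0,0,0],[0,0,0]],[1,[0,0,0],[0,0,0]],[1,[0,0,0],[0,0,0]],[1,[0,0,0],[0,0,0]],[1,[0,0,0],[0,0,0]],[1,[0,0,0],[0,0,0]]], force=80)

```text
time: 15.15
ee_pos: [0.6606, 0.1544, 0.0763]
ee_rot: [0.001, 0.999, 0.051, 0.0]
ft_force: [-1.6, -4.0, 4.3]
finger_gap: 0.151
gripper_force: 78.6
```

Call:
send_rows(targets=[[1,[0,0,0],[0,0,0]],[1,[0,0,0],[0,0,0]]])

```text
time: 15.32
ee_pos: [0.6605, 0.1544, 0.0763]
ee_rot: [0.001, 0.999, 0.051, 0.0]
ft_force: [-1.7, -4.9, 5.6]
finger_gap: 0.154
gripper_force: 78.7
```

The fin is gripped. Now I swing it up in an arc about the hinge, half way first.

Call:
send_rows(targets=[[1,[0,0.07,0],[0,0,0]],[1,[-0.04,0,-0.13],[0,0.5,0]],[1,[-0.04,0,-0.13],[0,0.5,0]],[1,[-0.06,0,-0.207],[0,0.8,0]],[1,[-0.06,0,-0.207],[0,0.8,0]],[1,[-0.06,0,-0.207],[0,0.8,0]],[1,[0,0,0],[0,0,0]]])

```text
time: 15.9
ee_pos: [0.6528, 0.1536, 0.0935]
ee_rot: [-0.008, 0.987, 0.051, 0.15]
ft_force: [5.1, -0.8, -5.9]
finger_gap: 0.149
gripper_force: 78.8
```

```bash
cat > ang.py <<'E'
from h import *
s=robot.observe();q=s["ee_rot"];M=R.from_quat([q[1],q[2],q[3],q[0]]).as_matrix()
h=np.array([.6005,.1495,.06]); d=s["ee_pos"]-M[:,2]*.0187-h; e=np.array([.9946,.104,0])
print("tilt",np.degrees(np.arctan2(M[:,2]@e,-M[2,2])).round(1),"grip-hinge x,z",d@e,d[2],"cap angle",np.degrees(np.arctan2(d[2],d@e)-np.arctan2(.0347,.06)).round(1),"r",np.hypot(d@e,d[2]).round(4),"F",s["ft_force"].round(1),s["torque"].round(2),s["joint_positions"].round(2))
E
python3 ang.py
```

```text
tilt 17.3 grip-hinge x,z 0.04683480615812007 0.05135807152002142 cap angle 17.6 r 0.0695 F [ 5.1 -0.8 -5.9] [-0.37 -0.76 -0.23] [-0.25  0.62 -0.12  1.85  0.34  0.41 -2.09]
```

The cap follows the arc: tilt 17.3°, cap 17.6°, radius right. Joint 6 is nearing its lower limit (0.41, limit 0.19). From here I keep the tool's tilt, ease the grip and let the fin pivot between the pads along the same arc.

Call:
send_rows(targets=[[1,[0,0,0],[0,0,0]],[1,[-0.09,0,-0.14],[0,0,0]],[1,[-0.096,0,-0.138],[0,0,0]],[1,[0,0,0],[0,0,0]]], force=30)

```text
time: 16.23
ee_pos: [0.6488, 0.1532, 0.0966]
ee_rot: [-0.008, 0.988, 0.051, 0.148]
ft_force: [5.6, -1.7, -8.6]
finger_gap: 0.154
gripper_force: 77.4
```

```bash
python3 ang.py
```

```text
tilt 17.1 grip-hinge x,z 0.04293797899681047 0.054480358152686786 cap angle 21.7 r 0.0694 F [ 5.6 -1.7 -8.6] [-0.29 -0.91 -0.05] [-0.24  0.61 -0.12  1.85  0.34  0.42 -2.09]
```

Call:
send_rows(targets=[[1,[-0.1,0,-0.13],[0,0,0]],[1,[-0.105,0,-0.13],[0,0,0]],[1,[-0.11,0,-0.12],[0,0,0]],[1,[-0.113,0,-0.115],[0,0,0]],[1,[0,0,0],[0,0,0]]], force=30)

```text
time: 16.65
ee_pos: [0.6376, 0.1521, 0.1033]
ee_rot: [-0.008, 0.988, 0.051, 0.148]
ft_force: [6.3, -1.3, -9.9]
finger_gap: 0.155
gripper_force: 75.5
```

```bash
python3 ang.py
```

```text
tilt 17.0 grip-hinge x,z 0.03167021810494065 0.061179304894447215 cap angle 32.6 r 0.0689 F [ 6.3 -1.3 -9.9] [-0.28 -0.95 -0.08] [-0.25  0.58 -0.12  1.88  0.34  0.42 -2.09]
```

Call:
send_rows(targets=[[1,[-0.135,0,-0.133],[0,0,0]],[1,[-0.14,0,-0.12],[0,0,0]],[1,[-0.148,0,-0.115],[0,0,0]],[1,[-0.155,0,-0.105],[0,0,0]],[1,[0,0,0],[0,0,0]],[1,[0,0,0],[0,0,0]]], force=30)

```text
time: 17.15
ee_pos: [0.6236, 0.1506, 0.1086]
ee_rot: [-0.008, 0.988, 0.051, 0.147]
ft_force: [5.7, -1.3, -9.7]
finger_gap: 0.153
gripper_force: 74.0
```

```bash
python3 ang.py
python3 - <<'E'
from h import *
w=robot.grab_frame("wrist")[:,:,::-1]; s=robot.grab_frame("scene")[:,:,::-1]
B=cv2.resize(s[150:290,200:370],None,fx=2.3,fy=2.3,interpolation=cv2.INTER_CUBIC)
A=cv2.resize(w[:,60:460],None,fx=1,fy=1)
o=np.zeros((390,800,3),np.uint8);o[:384,:400]=A;o[:B.shape[0],405:405+B.shape[1]]=B;cv2.imwrite("pics/m8.png",o)
E
```

```text
tilt 17.0 grip-hinge x,z 0.017665913135106005 0.0664710416493921 cap angle 45.1 r 0.0688 F [ 5.7 -1.3 -9.7] [-0.22 -0.79 -0.12] [-0.25  0.56 -0.12  1.91  0.34  0.41 -2.1 ]
```

View pics/m8.png

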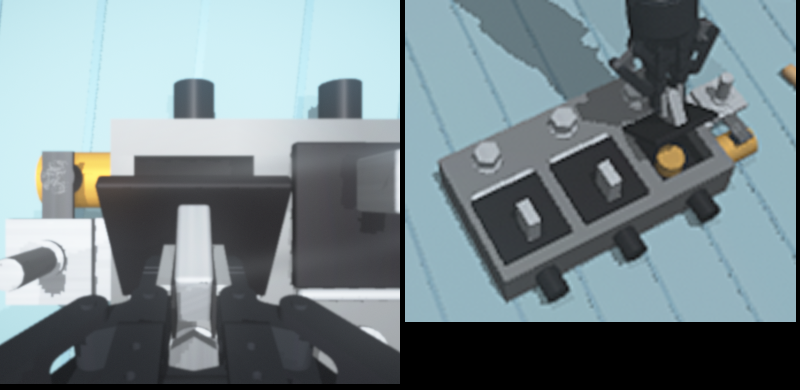

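Cap c is up in the fingers, its far edge at about (160–348,180) in the wrist image. The pin is still in the eye and caps a and b are shut. I check the angle against the far edge.

Run:
```python
from h import *
e=np.array([.9946,.104,0]);f=np.array([-.104,.9946,0]);h=np.array([.6005,.1500,.06])
for a in (38,42,45,48,52):
    t=np.radians(a); P=h+e*(.085*np.cos(t)-.008*np.sin(t))+np.array([0,0,.085*np.sin(t)+.008*np.cos(t)]); Q=P+e*.008*np.sin(t)-np.array([0,0,.008*np.cos(t)])
    print(a,"top edge L,R",proj("wrist",P+f*.042).round(0),proj("wrist",P-f*.042).round(0),"under edge",proj("wrist",Q+f*.042).round(0),proj("wrist",Q-f*.042).round(0))
```

```text
38 top edge L,R [155. 175.] [350. 175.] under edge [159. 165.] [346. 165.]
42 top edge L,R [152. 184.] [353. 184.] under edge [156. 173.] [349. 172.]
45 top edge L,R [150. 192.] [355. 192.] under edge [154. 179.] [351. 179.]
48 top edge L,R [148. 201.] [357. 201.] under edge [151. 187.] [353. 186.]
52 top edge L,R [145. 214.] [360. 213.] under edge [149. 198.] [356. 197.]
```

The image (under edge at row 178, top edge at about 188) matches 43–45°, so I hand the job in.

```bash
python3 -c "
from cell import robot
print(robot.sign_off())"
```

```text
the job is handed in; nothing more can be done
None
```

The job is handed in, but the verdict was not shown: the lock pin is seated in the eye down to its collar, bolt c (the left one, tapped first) proved loose and stayed down, and the arm is holding cap c open at about 45° with caps a and b shut.

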